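# Sort the tubing clamps left on the lab bench

### The job

Two steel tubing clamps were left on the laboratory bench. Put the one that is ratcheted shut into the red tray and the one whose jaws are open into the white tray, each lying flat on the tray's floor, the same way up as now. Leave the jaws as they are: do not squeeze the open one shut or force the shut one.

Things in the scene. Friction and masses are not known exactly. Their poses are not given: they have to be found in the camera images.
- clamp_a_hub (a point): Steel scissor-like tubing clamp, 157 mm long, 90 g, lying flat, shut or open: see its jaw angle. Point: centre of its round hinge hub, 22 mm across, 15 mm high, best pinched across; 7.5 mm above what it lies on. x: along one half, hub to jaw tip (jaws 54 mm ahead, finger rings 105 mm behind; bars 7 mm wide, 9 high); z up. Other half is turned clockwise (from above) by the jaw angle, midline by half of it.
- clamp_b_hub (a point): Steel scissor-like tubing clamp, 157 mm long, 90 g, lying flat, shut or open: see its jaw angle. Point: centre of its round hinge hub, 22 mm across, 15 mm high, best pinched across; 7.5 mm above what it lies on. x: along one half, hub to jaw tip (jaws 54 mm ahead, finger rings 105 mm behind; bars 7 mm wide, 9 high); z up. Other half is turned clockwise (from above) by the jaw angle, midline by half of it.
- clamp_a_jaw (a joint): Jaw angle of clamp_a, rad. Under 0.05: ratcheted shut (jaws together, rings close, 57 mm over both, ratchet tabs overlapping), locked. 0.45 to 0.62: open (jaws and handles spread in an X, tabs apart), held by friction, closes if handles are squeezed at about 3 N.
- clamp_b_jaw (a joint): Jaw angle of clamp_b, rad. Under 0.05: ratcheted shut (jaws together, rings close, 57 mm over both, ratchet tabs overlapping), locked. 0.45 to 0.62: open (jaws and handles spread in an X, tabs apart), held by friction, closes if handles are squeezed at about 3 N.
- red_tray_in (a point): Red plastic open tray, fixed, 280 mm (x) by 200 mm (y) outside, walls 5 mm, rim 24 mm above the bench. Point: centre of its inner floor, 5 mm above the bench; x along its long side, z up. A clamp laid along x, either way round, with its hub at the centre lies flat in it.
- white_tray_in (a point): White plastic open tray, fixed, 280 mm (x) by 200 mm (y) outside, walls 5 mm, rim 24 mm above the bench. Point: centre of its inner floor, 5 mm above the bench; x along its long side, z up. A clamp laid along x, either way round, with its hub at the centre lies flat in it.

How it is judged:
By the outcome, as a careful person would: the job done as asked, in the order asked, and still so for the second after the job is handed in, with the robot touching nothing.
It also fails if it takes over 56 s, if anything falls off the work surface, if the arm or the gripper's body presses on something with over 40 N, if the wrist force passes 120 N, or if a joint passes its speed limit or range.

### The arm

A 7-joint arm with a two-finger parallel gripper is mounted at the origin on the work surface. World frame = base frame: x ahead of the robot, y to its left, z up, the work surface at z = 0. Lengths are in mm, angles in rad, forces in N, time in s.
With the tool pointing down it reaches from about 425 to 950 mm from the base axis. Payload 16.7 kg.
Tool frame: the origin (TCP) lies on the centre line of the jaws, within the pads' length; the fingertips stand 17 mm ahead of it and the grasp point (between the pads) lies 2 mm behind it; z points along the fingers, y is the direction in which the jaws open and shut (so a half turn about z gives the same grasp; the last joint's range is limited). The gripper opens to 94 mm and grips with 3 to 60 N. Pads are 16 mm wide; open, the fingers measure 119 mm over their backs; the gripper's body (75 mm by 177 mm) begins 78 mm behind the grasp point.
Start: joints at [1.036, 0.426, 0.074, 1.606, -0.034, 1.111, -0.067], TCP at [253.969, -625.36, 222.467] pointing down, gripper open.
Joint ranges: [-2.85, 2.85], [-0.5, 2.14], [-1.23, 1.37], [0.21, 2.46], [-1.02, 4.16], [0.16, 2.05], [-2.73, 2.73]. Speed limits (rad/s): [1.89, 1.89, 2.39, 2.39, 3.01, 3.01, 3.01].

### API

Orientations are given as a 3x3 rotation matrix whose columns are the frame's x, y, z axes.
In Python, from workcell import sense, cams, finish_job gives the robot as it stands.
- The arm moves only by the tool move_arm, never from a script. Its argument "plan" is one flat list of numbers, 4 for each row, row after row: the shift along the tool's x, y, z in m, then the turn about the tool's z in degrees. In form: [x, y, z, twist, x, y, z, twist, ...]. A call has 1 to 20 rows; each row is the pose to reach, as a shift and turn from the pose measured when the call began, along the tool's axes at that moment; what a row does not reach only later rows make up. A row lasts 1/12 s, in which the tool goes at most 41.7 mm and 7.16 degrees, less where a joint would pass 70% of its speed; a pose out of reach is approached as far as the arm can. A call with a gripper value outside its range is refused whole. "jaw" is the closure, from -1 (fully open) to 1 (shut), set as the call begins (left out, the last holds). The fingers move at their own pace and stop on an object; "grip_force" is the grip in N (left out, the last holds). Time passes only in rows, so rows that repeat a pose let the fingers close. It gives the time, the measured TCP pose, the force and the opening at its end, in the units of the state.
- sense(): the state, without advancing time (a new reading comes with each control period).
- cams.snapshot(name): name is "side" or "top"; returns (picture, depth): 480x640x3 uint8, red, green, blue; 480x640 float32, mm along the optical axis (not along the pixel's ray), 0 where there is no reading.
- cams.camera_info(name): a dict with "fov_y" (degrees; the focal length in pixels is half the picture's height over the tangent of half this angle, whatever the lens; pixels are square), "cx", "cy" (the principal point, pixels), "extrinsics" (4x4, takes a point from camera to world coordinates). Camera axes: x right, y down, z forward; pixel columns grow to the right and rows downward; lengths in mm; the calibration is good to about 2 mm. A picture is of the moment at which its call begins. camera_info takes no time and is no camera call.
- finish_job(): hands the job in, once; it reports no verdict.
The state is a dict: "time_s": time; "qpos": joint angles; "joint_vel": joint speeds; "joint_efforts": joint torques, N m; "tool_pos": TCP position; "ee_rot": TCP orientation; "wrist_force": force on the tool from outside, world axes, zero at the start; "ft_torque": the same for the moment, N m; "opening": finger opening in mm.
Only numpy, scipy, OpenCV 4.12 (cv2) and the standard library are available. Lean on these libraries where they do the work, as an engineer would, in place of code of your own. Each camera call takes 0.05 s, during which the arm holds its last target.

## Working session

There is one attempt and no reset: what is moved stays moved. The work goes in short steps, Python scripts to look and compute and a tool call to move; the robot and the scene stay as the last step left them, time stands still between calls to the robot, and variables do not carry over. Pictures are saved under pics/ and viewed, and the job is handed in when it is done.

Besides the shell and the picture viewer there is one more tool, called after "Call:" by a JSON object that holds its "api" and its "payload", one argument or row to a line. move_arm: Moves the arm, as the interface text tells. Its arguments: {"type":"object","properties":{"plan":{"type":"array","items":{"type":"number"}},"jaw":{"type":"number"},"grip_force":{"type":"number"}},"required":["plan"]}

```bash
mkdir -p pics; cat > h.py <<'E'
import numpy as np, cv2
from workcell import sense, cams, finish_job
def snap(n,f):
    im,d=cams.snapshot(n); cv2.imwrite(f'pics/{f}.png',im[:,:,::-1]); np.save(f'pics/{f}_d.npy',d); return im,d
def K(n):
    i=cams.camera_info(n); return 240/np.tan(np.radians(i['fov_y'])/2),i['cx'],i['cy'],np.array(i['extrinsics'])
def onplane(n,u,v,z):
    f,cx,cy,T=K(n); r=T[:3,:3]@np.array([(u-cx)/f,(v-cy)/f,1]); o=T[:3,3]; return o+r*(z-o[2])/r[2]
def dep(n,u,v,d):
    f,cx,cy,T=K(n); z=d[int(v),int(u)]; return (T@np.array([(u-cx)/f*z,(v-cy)/f*z,z,1]))[:3]
E
python3 - <<'E'
from h import *
s=sense()
for k in s: print(k,np.round(s[k],3).tolist())
for n in('top','side'):
    snap(n,n+'0'); i=cams.camera_info(n); print(n,i['fov_y'],i['cx'],i['cy'],np.round(i['extrinsics'],3).tolist())
E
```

```text
time_s 0.0
qpos [1.036, 0.427, 0.074, 1.607, -0.034, 1.111, -0.067]
joint_vel [0.0, 0.0, 0.001, -0.001, 0.0, 0.002, -0.001]
joint_efforts [0.0, -93.584, 3.667, -45.421, -0.049, 0.02, 0.0]
tool_pos [253.784, -625.003, 221.777]
ee_rot [[0.927, 0.376, -0.001], [0.376, -0.927, 0.001], [-0.0, -0.001, -1.0]]
wrist_force [0.848, 0.561, 0.481]
ft_torque [0.014, -0.013, -0.033]
opening 93.751
top 57.61555044040602 326.5940542155963 233.2355507032763 [[-0.019, -0.996, 0.082, 521.634], [-1.0, 0.019, -0.009, -7.324], [0.007, -0.082, -0.997, 757.562], [0.0, 0.0, 0.0, 1.0]]
side 44.30448697335251 314.77701653466505 243.50332557633197 [[-0.865, -0.289, 0.411, 46.683], [-0.502, 0.47, -0.726, 912.602], [0.017, -0.834, -0.552, 727.648], [0.0, 0.0, 0.0, 1.0]]
```

View pics/top0.png

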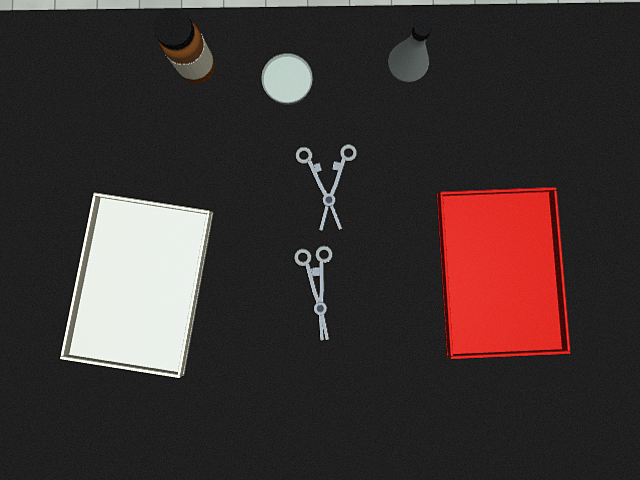

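View pics/side0.png

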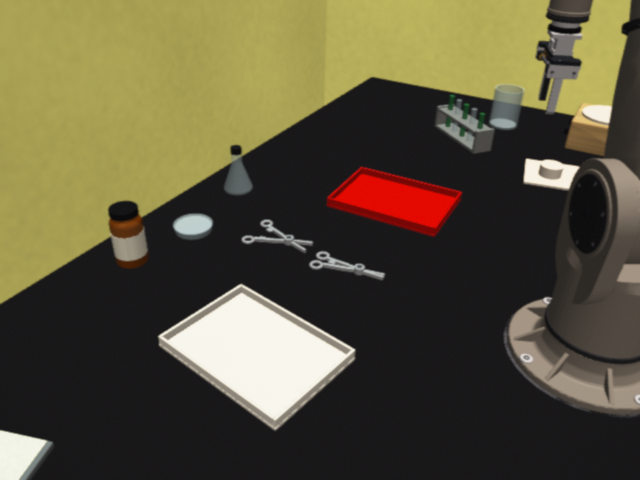

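The top view shows the open clamp with its hub at about (329,200) and the shut one with its hub at about (320,308). The white tray is on the left (+y) and the red tray on the right (-y). Next I'll enlarge the crops.

```bash
python3 - <<'E'
from h import *
im=cv2.imread('pics/top0.png'); c=im[135:350,275:375]
cv2.imwrite('pics/cropA.png',cv2.resize(im[140:240,285:375],None,fx=6,fy=6,interpolation=cv2.INTER_CUBIC))
cv2.imwrite('pics/cropB.png',cv2.resize(im[243:343,275:365],None,fx=6,fy=6,interpolation=cv2.INTER_CUBIC))
d=np.load('pics/top0_d.npy')
for nm,u,v in(('open',329,200),('shut',320.5,308.5)): print(nm,onplane('top',u,v,15),dep('top',u,v,d))
for nm,c in (('red',[(440,193),(556,188),(570,353),(449,357)]),('white',[(95,194),(212,211),(182,377),(62,357)])):
    P=np.array([onplane('top',u,v,24) for u,v in c]); print(nm,P.round(1).tolist(),P.mean(0).round(1)); 
    print([np.linalg.norm(P[i]-P[i-1]).round(1) for i in range(4)])
    for i,j in((3,0),(2,1)): e=P[j]-P[i]; print('ang',np.degrees(np.arctan2(e[1],e[0])))
E
```

```text
open [639.66787475 -19.11802702  15.        ] [639.30728521 -19.08199634  17.26850136]
shut [455.56611335  -1.13704537  15.        ] [455.61306359  -1.14144197  15.52769125]
red [[646.8, -208.2, 24.0], [651.8, -407.0, 24.0], [375.2, -412.9, 24.0], [372.9, -211.9, 24.0]] [ 511.7 -310.    24. ]
[np.float64(274.0), np.float64(198.8), np.float64(276.7), np.float64(201.0)]
ang 0.7791821861154024
ang 1.232243370664595
white [[655.7, 376.8, 24.0], [623.1, 179.2, 24.0], [349.9, 227.7, 24.0], [386.2, 424.4, 24.0]] [503.7 302.   24. ]
[np.float64(273.7), np.float64(200.4), np.float64(277.4), np.float64(200.0)]
ang -9.99653343444806
ang -10.070205855557967
```

View pics/cropA.png

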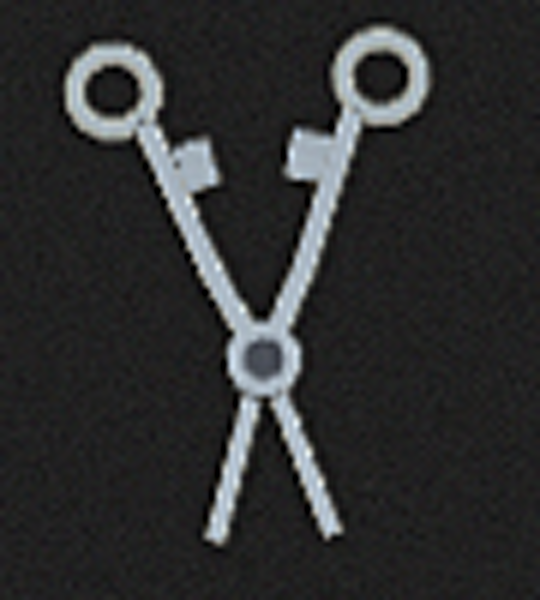

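View pics/cropB.png

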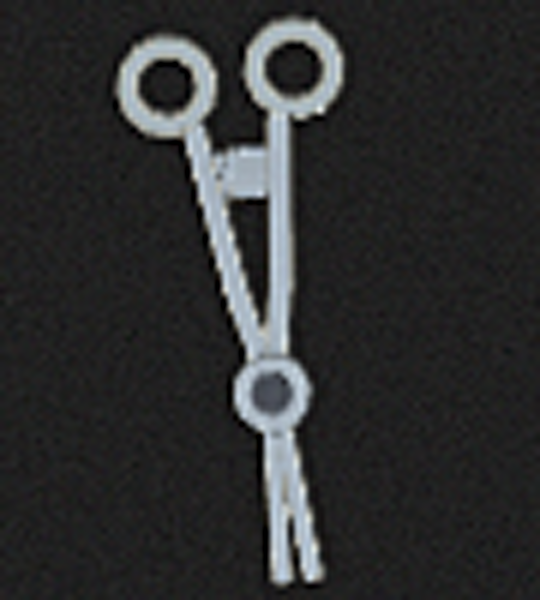

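```bash
cat >> h.py <<'E'
def go(x,y,z,ang):
    """shift in tool axes, to world TCP x,y,z and tool-x heading ang deg (mod 180)"""
    s=sense(); R=np.array(s['ee_rot']); p=np.array(s['tool_pos']); d=R.T@(np.array([x,y,z])-p)
    h=np.degrees(np.arctan2(R[1,0],R[0,0])); t=-((ang-h+90)%180-90)
    print('plan xyz m',(d/1000).round(4),'twist',round(t,2),'rows',np.linalg.norm(d)/41.7,'t',s['time_s'],'F',np.round(s['wrist_force'],1),'q7',s['qpos'][6])
E
python3 - <<'E'
from h import *
for nm,o,hub,rings,tips in(('open',(285,140),(264,358),[(113,91),(381,75)],[(215,532),(332,528)]),('shut',(275,243),(272,393),[(167,86),(294,67)],[(281,578),(314,574)])):
    w=lambda c,z:onplane('top',c[0]/6-.42+o[0],c[1]/6-.42+o[1],z)[:2]
    H=w(hub,15);r=[w(c,9) for c in rings];t=[w(c,9) for c in tips]
    m=np.mean(t,0)-np.mean(r,0); print(nm,'hub',H,'mid',np.degrees(np.arctan2(-m[1],-m[0])))
    for a,b in((r[0],r[1]),(t[0],t[1])): print('spread',np.linalg.norm(a-b))
    print('tip dist',[np.linalg.norm(a-H) for a in t],'ring',[np.linalg.norm(a-H) for a in r])
go(510,-310,150,3)
E
```

```text
open hub [640.98781577 -18.42246035] mid 2.2151015663823563
spread 78.19784084218084
spread 33.62036127686847
tip dist [np.float64(51.43930846375049), np.float64(52.13467037305075)] ring [np.float64(90.6864990444476), np.float64(90.95301513003962)]
shut hub [ 4.56285360e+02 -1.62562203e-01] mid 6.668473712166857
spread 36.653497485894256
spread 9.345444336585231
tip dist [np.float64(52.07075433532363), np.float64(52.268008562128614)] ring [np.float64(91.31234914046468), np.float64(91.8338488734033)]
plan xyz m [ 0.3559 -0.1955  0.0721] twist 19.1 rows 9.888849247849599 t 0.1 F [0.5 0.3 0.3] q7 -0.06710833941360884
```

Call:
{"api": "move_arm", "payload": {
  "plan": [0.356,-0.196,0.072,15,0.356,-0.196,0.072,15,0.356,-0.196,0.072,15,0.356,-0.196,0.072,15,0.356,-0.196,0.072,15,0.356,-0.196,0.072,15,0.356,-0.196,0.072,15,0.356,-0.196,0.072,15,0.356,-0.196,0.072,15,0.356,-0.196,0.072,15,0.356,-0.196,0.072,15,0.356,-0.196,0.072,15,0.356,-0.196,0.072,15],
  "jaw": -1
}}

```text
time_s: 1.18
tool_pos: [509.5, -309.7, 149.8]
ee_rot: [[0.992, 0.124, -0.001], [0.124, -0.992, 0.001], [-0.001, -0.001, -1.0]]
wrist_force: [-0.5, 0.1, 0.3]
opening: 94.1
```

```bash
python3 - <<'E'
from h import *
s=sense(); print(s['tool_pos'],s['opening']); go(456,-0.5,90,6.7)
E
```

```text
[ 509.4930541  -309.68372449  149.76705422] 94.0836936698875
plan xyz m [-0.0147 -0.3134  0.0601] twist 0.41 rows 7.659916253111982 t 1.1833 F [-0.5  0.1  0.3] q7 -1.0161468263868723
```

Call:
{"api": "move_arm", "payload": {
  "plan": [-0.015,-0.313,0.06,0.4,-0.015,-0.313,0.06,0.4,-0.015,-0.313,0.06,0.4,-0.015,-0.313,0.06,0.4,-0.015,-0.313,0.06,0.4,-0.015,-0.313,0.06,0.4,-0.015,-0.313,0.06,0.4,-0.015,-0.313,0.06,0.4,-0.015,-0.313,0.06,0.4,-0.015,-0.313,0.06,0.4,-0.015,-0.313,0.06,0.4,-0.015,-0.313,0.06,0.4],
  "jaw": -0.2
}}

```text
time_s: 2.18
tool_pos: [456.1, -2.6, 90.4]
ee_rot: [[0.993, 0.114, -0.001], [0.114, -0.993, 0.001], [-0.001, -0.001, -1.0]]
wrist_force: [-0.2, 0.2, -0.1]
opening: 56.3
```

```bash
python3 - <<'E'
from h import *
snap('side','side1');im,_=snap('top','top1')
cv2.imwrite('pics/t1c.png',cv2.resize(im[200:400,220:420,::-1],None,fx=3,fy=3))
s=sense(); print(s['tool_pos'],s['opening']); go(456,-0.5,20,6.7)
E
```

```text
[456.05529563  -2.28186553  90.35842047] 56.67994679492888
plan xyz m [ 0.0002 -0.0017  0.0704] twist -0.13 rows 1.6877938113240365 t 2.2833 F [-0.4 -0.3  0. ] q7 -1.6543960496362822
```

View pics/side1.png

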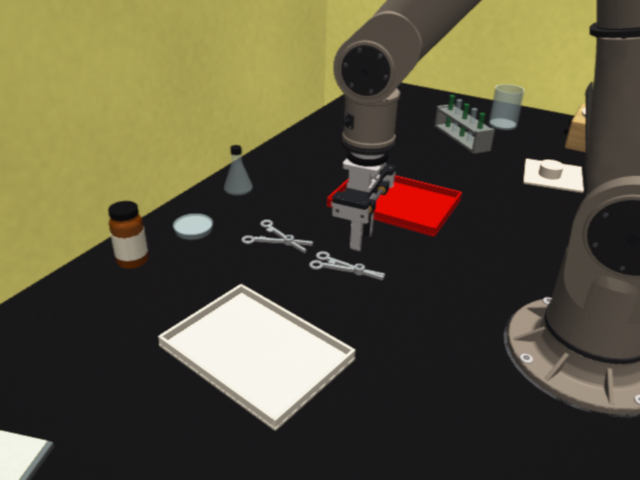

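The gripper (about 360,240) is above the shut clamp's hub (359,268), so I'm descending.

Call:
{"api": "move_arm", "payload": {
  "plan": [0,-0.002,0.03,0,0,-0.002,0.045,0,0,-0.002,0.055,0,0,-0.002,0.065,0,0,-0.002,0.07,0,0,-0.002,0.07,0,0,-0.002,0.07,0,0,-0.002,0.07,0]
}}

```text
time_s: 2.95
tool_pos: [456.2, -0.3, 20.9]
ee_rot: [[0.993, 0.114, -0.0], [0.114, -0.993, 0.001], [0.0, -0.001, -1.0]]
wrist_force: [-0.2, -0.1, -0.4]
opening: 56.5
```

```bash
python3 - <<'E'
from h import *
im,_=snap('side','side2'); cv2.imwrite('pics/s2c.png',cv2.resize(im[200:320,260:420,::-1],None,fx=5,fy=5,interpolation=cv2.INTER_CUBIC))
s=sense(); print(s['tool_pos'],s['opening'],s['wrist_force'])
E
```

```text
[ 4.56227800e+02 -2.60366370e-01  2.09793267e+01] 56.34461229492384 [0.21116131 0.46427992 0.67624461]
```

View pics/s2c.png

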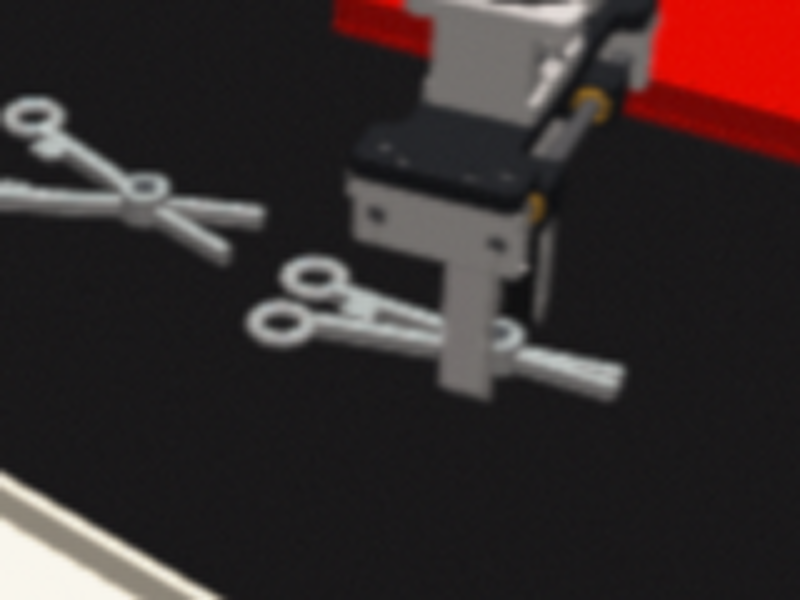

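The finger stands beside the hub and straddles it correctly, so I'm closing.

Call:
{"api": "move_arm", "payload": {
  "plan": [0,0,0,0,0,0,0,0,0,0,0,0,0,0,0,0,0,0,0,0,0,0,0,0,0,0,0,0,0,0,0,0],
  "jaw": 1,
  "grip_force": 25
}}

```text
time_s: 3.67
tool_pos: [456.2, -0.3, 21.0]
ee_rot: [[0.993, 0.114, 0.0], [0.114, -0.993, 0.001], [0.0, -0.001, -1.0]]
wrist_force: [-1.4, -0.3, 2.3]
opening: 21.0
```

Call:
{"api": "move_arm", "payload": {
  "plan": [0,0,-0.01,0,0,0,-0.03,0,0,0,-0.05,0,0,0,-0.07,0,0,0,-0.08,0,0,0,-0.08,0,0,0,-0.08,0]
}}

```text
time_s: 4.25
tool_pos: [456.4, -0.4, 101.2]
ee_rot: [[0.993, 0.114, 0.001], [0.114, -0.993, 0.001], [0.001, -0.001, -1.0]]
wrist_force: [-0.1, 0.2, -1.0]
opening: 21.3
```

```bash
python3 - <<'E'
from h import *
im,_=snap('side','side3'); cv2.imwrite('pics/s3c.png',cv2.resize(im[150:310,240:440,::-1],None,fx=4,fy=4,interpolation=cv2.INTER_CUBIC))
im,_=snap('top','top3'); cv2.imwrite('pics/t3c.png',cv2.resize(im[190:390,220:420,::-1],None,fx=3,fy=3,interpolation=cv2.INTER_CUBIC))
s=sense(); print(s['tool_pos'],s['opening']); go(511,-310,100,1)
E
```

```text
[ 4.55640214e+02 -3.87441009e-01  1.00156859e+02] 21.123560887278433
plan xyz m [ 1.960e-02  3.139e-01 -1.000e-04] twist 5.57 rows 7.542516065409735 t 4.35 F [-0.6  0.7 -1.6] q7 -1.655034797946729
```

View pics/s3c.png

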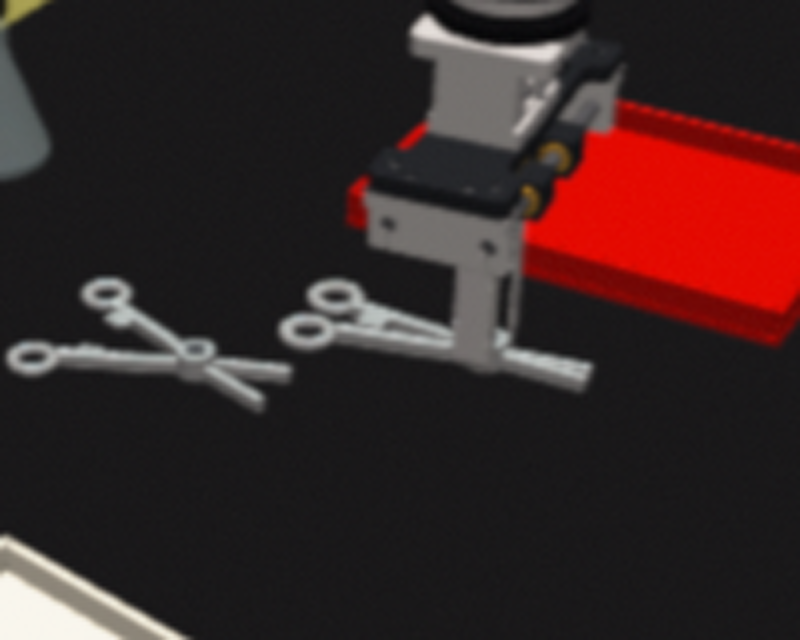

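View pics/t3c.png

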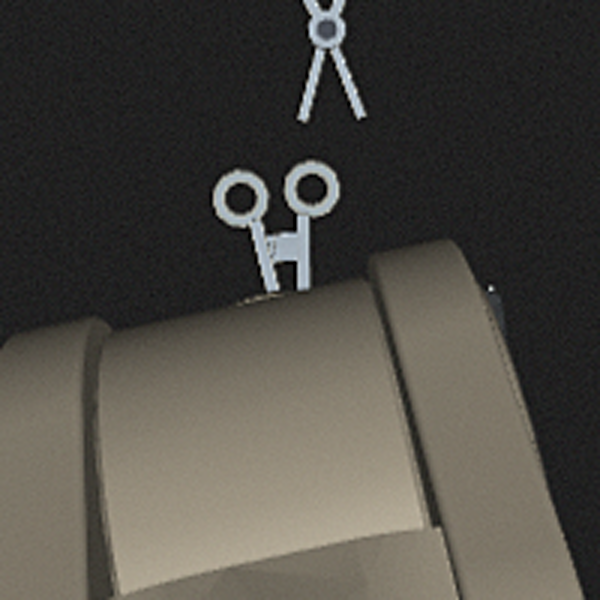

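The clamp is level in the grip and still shut. Moving to the red tray.

Call:
{"api": "move_arm", "payload": {
  "plan": [0.002,0.03,0,2,0.005,0.065,0,5.5,0.007,0.1,0,5.5,0.009,0.135,0,5.5,0.011,0.17,0,5.5,0.013,0.205,0,5.5,0.015,0.24,0,5.5,0.018,0.275,0,5.5,0.02,0.3,0,5.5,0.02,0.314,0,5.5,0.02,0.314,0,5.5,0.02,0.314,0,5.5,0.02,0.314,0,5.5]
}}

```text
time_s: 5.43
tool_pos: [511.2, -308.5, 99.1]
ee_rot: [[1.0, 0.02, -0.002], [0.02, -1.0, 0.002], [-0.002, -0.002, -1.0]]
wrist_force: [-0.6, 0.5, -0.9]
opening: 20.8
```

```bash
python3 - <<'E'
from h import *
im,_=snap('side','side4'); cv2.imwrite('pics/s4c.png',cv2.resize(im[80:280,290:490,::-1],None,fx=3,fy=3,interpolation=cv2.INTER_CUBIC))
s=sense(); print(s['tool_pos'],s['opening']); go(511,-310,26.5,1)
E
```

```text
[ 511.35472381 -308.30228404   99.37817608] 20.89710159243541
plan xyz m [-0.0003  0.0018  0.0729] twist 0.17 rows 1.7481729211297579 t 5.4833 F [ 0.5  0.1 -0.6] q7 -1.1228461514223174
```

View pics/s4c.png

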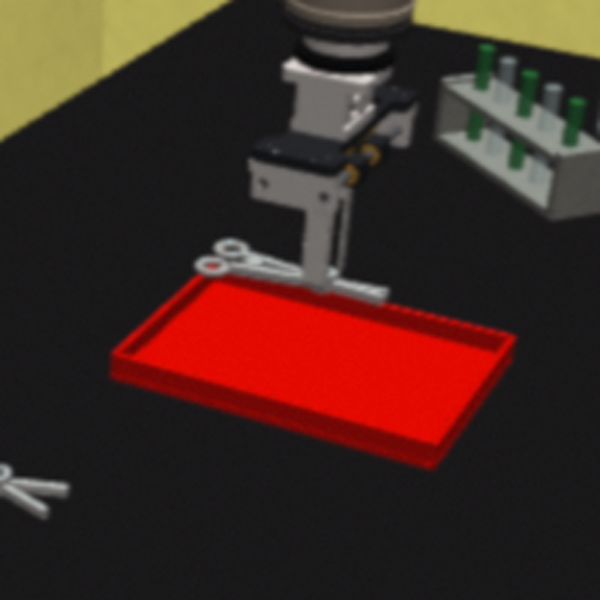

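Call:
{"api": "move_arm", "payload": {
  "plan": [0,0.002,0.02,0,0,0.002,0.04,0,0,0.002,0.055,0,0,0.002,0.063,0,0,0.002,0.068,0,0,0.002,0.071,0,0,0.002,0.073,0,0,0.002,0.073,0,0,0.002,0.073,0,0,0.002,0.073,0]
}}

```text
time_s: 6.32
tool_pos: [511.6, -310.4, 27.0]
ee_rot: [[1.0, 0.02, -0.001], [0.02, -1.0, 0.001], [-0.001, -0.001, -1.0]]
wrist_force: [-0.4, -1.3, -1.4]
opening: 21.4
```

Call:
{"api": "move_arm", "payload": {
  "plan": [0,0,0.001,0,0,0,0.001,0,0,0,0.001,0,0,0,0.001,0]
}}

```text
time_s: 6.65
tool_pos: [511.6, -310.4, 26.1]
ee_rot: [[1.0, 0.02, -0.001], [0.02, -1.0, 0.001], [-0.001, -0.001, -1.0]]
wrist_force: [0.2, 0.2, -0.7]
opening: 21.1
```

```bash
python3 - <<'E'
from h import *
s=sense(); print(s['tool_pos'],s['wrist_force'],s['opening'])
E
```

```text
[ 511.64436347 -310.41851984   26.08604659] [ 0.20771866  0.23511912 -0.6718832 ] 21.134041702789357
```

Call:
{"api": "move_arm", "payload": {
  "plan": [0,0,0,0,0,0,0,0,0,0,0,0,0,0,0,0,0,0,0,0,0,0,0,0],
  "jaw": -0.2
}}

```text
time_s: 7.15
tool_pos: [511.6, -310.4, 26.1]
ee_rot: [[1.0, 0.02, -0.001], [0.02, -1.0, 0.001], [-0.001, -0.001, -1.0]]
wrist_force: [0.5, -0.6, 0.2]
opening: 55.2
```

Call:
{"api": "move_arm", "payload": {
  "plan": [0,0,-0.01,0,0,0,-0.03,0,0,0,-0.06,0,0,0,-0.09,0,0,0,-0.12,0,0,0,-0.12,0,0,0,-0.12,0,0,0,-0.12,0]
}}

```text
time_s: 7.82
tool_pos: [511.5, -310.5, 146.3]
ee_rot: [[1.0, 0.02, -0.001], [0.02, -1.0, 0.001], [-0.001, -0.001, -1.0]]
wrist_force: [0.1, 0.5, -0.2]
opening: 56.4
```

```bash
python3 - <<'E'
from h import *
im,_=snap('side','side5'); cv2.imwrite('pics/s5c.png',cv2.resize(im[80:280,290:490,::-1],None,fx=3,fy=3,interpolation=cv2.INTER_CUBIC))
s=sense(); print(s['tool_pos'],s['opening']); go(641,-19,120,2.2)
E
```

```text
[ 511.29497696 -310.31851029  145.63141931] 55.99798809325577
plan xyz m [ 0.1356 -0.2886  0.0259] twist -1.04 rows 7.671868637384133 t 7.8667 F [-1.  -0.1  0.5] q7 -1.1174139425532483
```

View pics/s5c.png

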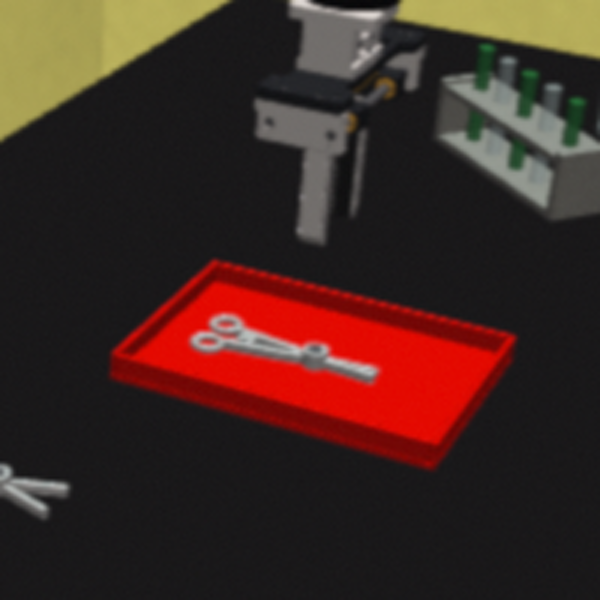

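The shut clamp lies flat near the centre of the red tray. Next, the open one.

Call:
{"api": "move_arm", "payload": {
  "plan": [0.136,-0.289,0.026,-1,0.136,-0.289,0.026,-1,0.136,-0.289,0.026,-1,0.136,-0.289,0.026,-1,0.136,-0.289,0.026,-1,0.136,-0.289,0.026,-1,0.136,-0.289,0.026,-1,0.136,-0.289,0.026,-1,0.136,-0.289,0.026,-1,0.136,-0.289,0.026,-1,0.136,-0.289,0.026,-1,0.136,-0.289,0.026,-1,0.136,-0.289,0.026,-1]
}}

```text
time_s: 8.95
tool_pos: [640.9, -20.2, 119.7]
ee_rot: [[0.999, 0.036, -0.002], [0.036, -0.999, 0.001], [-0.002, -0.001, -1.0]]
wrist_force: [-0.2, -0.7, 0.1]
opening: 56.2
```

```bash
python3 - <<'E'
from h import *
im,_=snap('side','side6'); cv2.imwrite('pics/s6c.png',cv2.resize(im[100:300,190:390,::-1],None,fx=3,fy=3,interpolation=cv2.INTER_CUBIC))
s=sense(); print(s['tool_pos'],s['opening']); go(640.5,-18.7,20.5,2.2)
E
```

```text
[641.03063267 -20.00957466 119.83295732] 56.30528494533655
plan xyz m [-0.0003 -0.0012  0.0993] twist -0.14 rows 2.3823262981493722 t 9.0 F [-0.4 -0.2  0.8] q7 -1.6499827593608671
```

View pics/s6c.png

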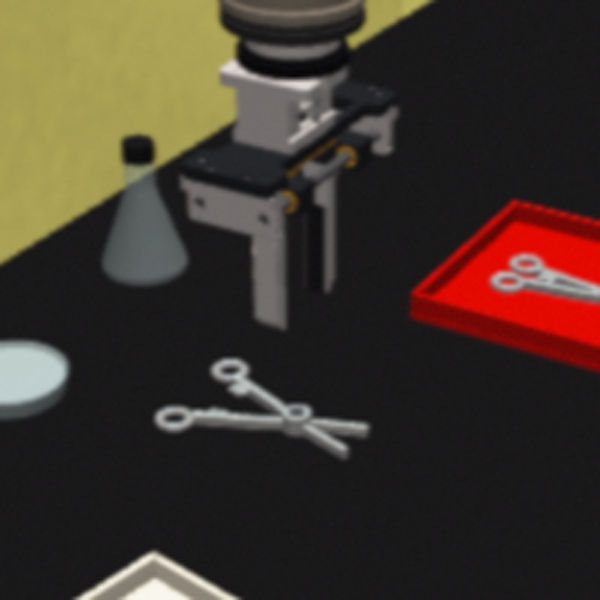

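Call:
{"api": "move_arm", "payload": {
  "plan": [0,-0.001,0.03,0,0,-0.001,0.055,0,0,-0.001,0.075,0,0,-0.001,0.09,0,0,-0.001,0.099,0,0,-0.001,0.099,0,0,-0.001,0.099,0,0,-0.001,0.099,0]
}}

```text
time_s: 9.67
tool_pos: [641.4, -19.2, 21.9]
ee_rot: [[0.999, 0.035, -0.001], [0.035, -0.999, 0.001], [-0.001, -0.001, -1.0]]
wrist_force: [0.0, 0.3, 0.4]
opening: 56.4
```

```bash
python3 - <<'E'
from h import *
im,_=snap('side','side7'); cv2.imwrite('pics/s7c.png',cv2.resize(im[180:290,220:340,::-1],None,fx=5,fy=5,interpolation=cv2.INTER_CUBIC))
s=sense(); print(s['tool_pos'],s['opening'],s['wrist_force'])
E
```

```text
[641.56821623 -19.1005142   22.09236216] 56.30557198174918 [ 1.21822294  0.55622582 -0.68264747]
```

View pics/s7c.png

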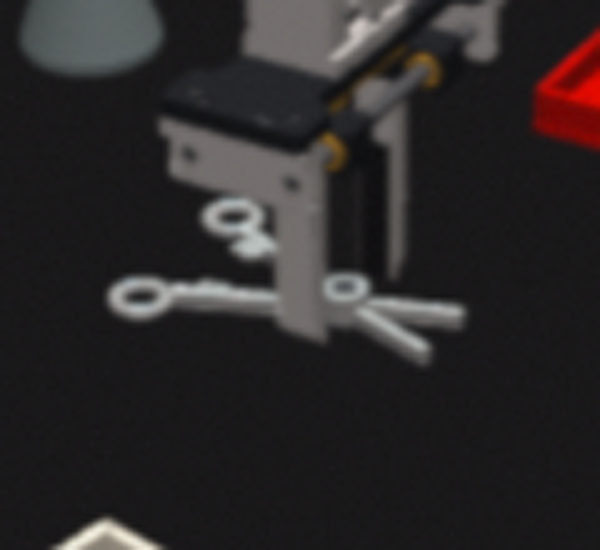

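```bash
python3 - <<'E'
from h import *
print('hub',onplane('side',347/5-.4+220,287/5-.4+180,15))
for c in((279,325),(324,342)): print('finger corner',onplane('side',c[0]/5-.4+220,c[1]/5-.4+180,5))
go(641,-19,21,2.2)
E
```

```text
hub [639.32005367 -16.92989222  15.        ]
finger corner [656.69588278  11.95338995   5.        ]
finger corner [632.51360874  12.87982026   5.        ]
plan xyz m [-0.0006 -0.0001  0.0011] twist -0.17 rows 0.02962604222559719 t 9.7167 F [ 1.2  0.6 -0.7] q7 -1.6676412015113433
```

```bash
python3 - <<'E'
from h import *
print('hub',onplane('side',507/5-.4+260,333/5-.4+200,15))
for c in((440,387),(491,400)): print('finger corner',onplane('side',c[0]/5-.4+260,c[1]/5-.4+200,4))
E
```

```text
hub [452.73390614  -0.86886789  15.        ]
finger corner [465.56674962  33.5292954    4.        ]
finger corner [443.68532803  30.51873743   4.        ]
```

The side view puts the hub about 3 mm nearer in x than the fingers, so I'll shift by -2.5 mm and close.

Call:
{"api": "move_arm", "payload": {
  "plan": [-0.0025,0,0.001,0,-0.0025,0,0.001,0,-0.0025,0,0.001,0,-0.0025,0,0.001,0]
}}

```text
time_s: 10.05
tool_pos: [639.2, -19.1, 21.5]
ee_rot: [[0.999, 0.036, 0.0], [0.036, -0.999, 0.001], [0.0, -0.001, -1.0]]
wrist_force: [0.7, 0.3, 0.4]
opening: 56.2
```

Call:
{"api": "move_arm", "payload": {
  "plan": [0,0,0,0,0,0,0,0,0,0,0,0,0,0,0,0,0,0,0,0,0,0,0,0,0,0,0,0,0,0,0,0],
  "jaw": 1,
  "grip_force": 25
}}

```text
time_s: 10.72
tool_pos: [639.2, -19.1, 21.4]
ee_rot: [[0.999, 0.036, 0.0], [0.036, -0.999, 0.001], [0.0, -0.001, -1.0]]
wrist_force: [-0.0, -0.6, -1.5]
opening: 21.4
```

Call:
{"api": "move_arm", "payload": {
  "plan": [0,0,-0.01,0,0,0,-0.03,0,0,0,-0.05,0,0,0,-0.07,0,0,0,-0.08,0,0,0,-0.08,0,0,0,-0.08,0]
}}

```text
time_s: 11.3
tool_pos: [639.2, -19.3, 101.6]
ee_rot: [[0.999, 0.036, 0.001], [0.036, -0.999, 0.001], [0.001, -0.001, -1.0]]
wrist_force: [0.5, -0.4, -1.3]
opening: 21.2
```

```bash
python3 - <<'E'
from h import *
im,_=snap('side','side8'); cv2.imwrite('pics/s8c.png',cv2.resize(im[150:290,220:380,::-1],None,fx=4,fy=4,interpolation=cv2.INTER_CUBIC))
s=sense(); print(s['tool_pos'],s['opening']); go(503.7,302,101,-10)
E
```

```text
[638.68537071 -19.27217731 100.74635455] 21.28469788153642
plan xyz m [-1.234e-01 -3.259e-01  2.000e-04] twist 12.04 rows 8.356786917421788 t 11.35 F [ 0.2 -0.8 -2.1] q7 -1.6548738773580627
```

View pics/s8c.png

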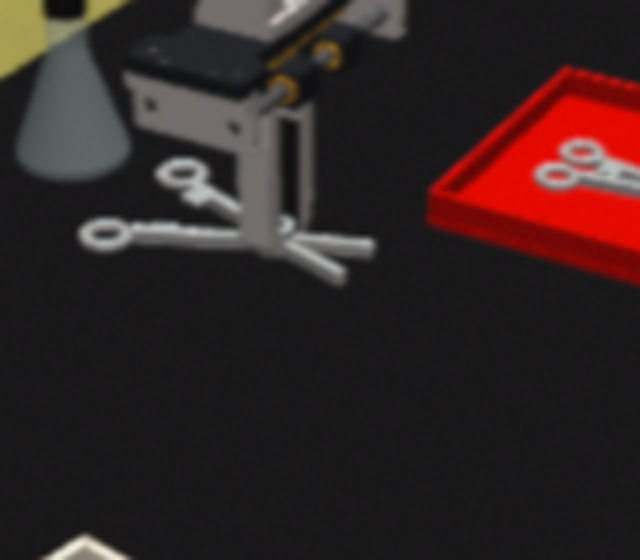

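Gripped level, jaws still open. Moving to the white tray.

Call:
{"api": "move_arm", "payload": {
  "plan": [-0.01,-0.025,0,2,-0.022,-0.06,0,4,-0.035,-0.095,0,6,-0.048,-0.13,0,8,-0.061,-0.165,0,10,-0.074,-0.2,0,12,-0.087,-0.235,0,12,-0.1,-0.27,0,12,-0.112,-0.3,0,12,-0.12,-0.318,0,12,-0.123,-0.326,0,12,-0.123,-0.326,0,12,-0.123,-0.326,0,12,-0.123,-0.326,0,12]
}}

```text
time_s: 12.52
tool_pos: [504.9, 300.3, 100.6]
ee_rot: [[0.985, -0.175, -0.001], [-0.175, -0.985, 0.0], [-0.001, 0.0, -1.0]]
wrist_force: [0.9, -0.4, -0.4]
opening: 21.1
```

```bash
python3 - <<'E'
from h import *
im,_=snap('side','side9'); cv2.imwrite('pics/s9c.png',cv2.resize(im[230:430,150:370,::-1],None,fx=3,fy=3,interpolation=cv2.INTER_CUBIC))
s=sense(); print(s['tool_pos'],s['opening']); go(503.7,302,26.5,-10)
E
```

```text
[504.97006332 300.22684477 100.82945723] 21.198145283068055
plan xyz m [-0.0015 -0.0015  0.0743] twist -0.09 rows 1.7832482185906884 t 12.5667 F [ 0.1 -0.5 -0.9] q7 -2.45529235330873
```

View pics/s9c.png

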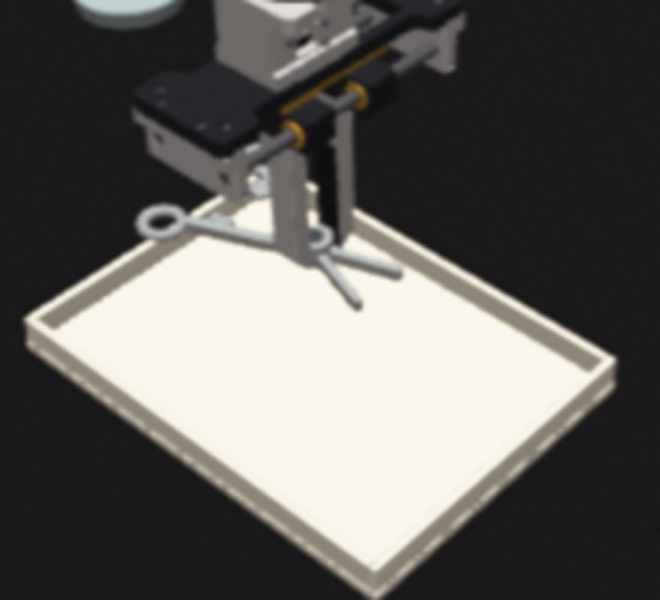

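Call:
{"api": "move_arm", "payload": {
  "plan": [-0.001,-0.001,0.02,0,-0.001,-0.001,0.04,0,-0.001,-0.001,0.055,0,-0.001,-0.001,0.063,0,-0.001,-0.001,0.068,0,-0.001,-0.001,0.071,0,-0.001,-0.001,0.074,0,-0.001,-0.001,0.074,0,-0.001,-0.001,0.074,0,-0.001,-0.001,0.074,0]
}}

```text
time_s: 13.4
tool_pos: [504.4, 301.6, 27.4]
ee_rot: [[0.985, -0.175, 0.0], [-0.175, -0.985, 0.001], [-0.0, -0.001, -1.0]]
wrist_force: [0.4, 0.3, -0.3]
opening: 21.2
```

Call:
{"api": "move_arm", "payload": {
  "plan": [0,0,0.001,0,0,0,0.001,0,0,0,0.001,0,0,0,0.001,0]
}}

```text
time_s: 13.73
tool_pos: [504.5, 301.7, 26.5]
ee_rot: [[0.985, -0.175, 0.0], [-0.175, -0.985, 0.001], [0.0, -0.001, -1.0]]
wrist_force: [-0.2, 0.4, -0.0]
opening: 20.8
```

Call:
{"api": "move_arm", "payload": {
  "plan": [0,0,0,0,0,0,0,0,0,0,0,0,0,0,0,0,0,0,0,0,0,0,0,0],
  "jaw": -0.2
}}

```text
time_s: 14.23
tool_pos: [504.5, 301.7, 26.5]
ee_rot: [[0.985, -0.175, 0.0], [-0.175, -0.985, 0.001], [0.0, -0.001, -1.0]]
wrist_force: [0.1, 0.1, 0.7]
opening: 55.2
```

Call:
{"api": "move_arm", "payload": {
  "plan": [0,0,-0.01,0,0,0,-0.03,0,0,0,-0.06,0,0,0,-0.09,0,0,0,-0.12,0,0,0,-0.16,0,0,0,-0.18,0,0,0,-0.18,0,0,0,-0.18,0]
}}

```text
time_s: 14.98
tool_pos: [504.8, 301.8, 208.5]
ee_rot: [[0.985, -0.175, 0.003], [-0.175, -0.985, 0.002], [0.002, -0.003, -1.0]]
wrist_force: [-0.1, -0.2, -0.1]
opening: 56.2
```

```bash
python3 - <<'E'
from h import *
snap('side','side10')
s=sense(); print(s['tool_pos'],s['opening']); go(640,0,200,-10)
E
```

```text
[504.31891253 301.41193168 207.07161966] 56.41458868203191
plan xyz m [0.1864 0.273  0.0068] twist -0.09 rows 7.928498490657792 t 15.0333 F [-0.5  0.2 -0.8] q7 -2.436609825849728
```

View pics/side10.png

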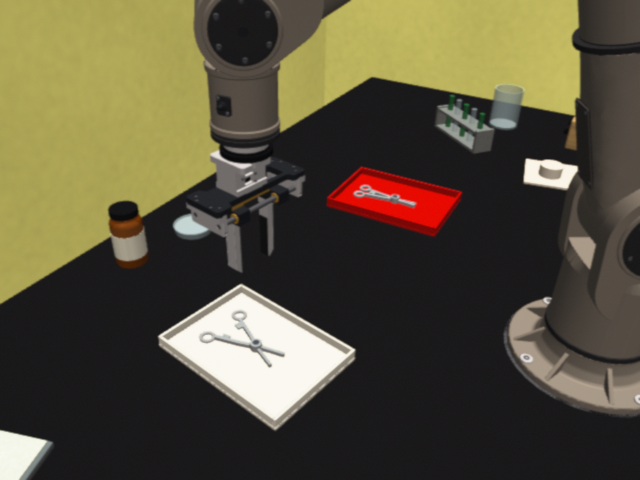

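Both clamps lie in their trays: the open one's hub is at (256,345) and the shut one's at (394,198). I'll clear the arm to check from the top.

Call:
{"api": "move_arm", "payload": {
  "plan": [0.186,0.273,0,0,0.186,0.273,0,0,0.186,0.273,0,0,0.186,0.273,0,0,0.186,0.273,0,0,0.186,0.273,0,0,0.186,0.273,0,0,0.186,0.273,0,0,0.186,0.273,0,0,0.186,0.273,0,0,0.186,0.273,0,0,0.186,0.273,0,0]
}}

```text
time_s: 16.03
tool_pos: [638.9, 1.6, 206.0]
ee_rot: [[0.985, -0.173, -0.001], [-0.173, -0.985, 0.002], [-0.001, -0.002, -1.0]]
wrist_force: [-1.1, -1.1, -0.7]
opening: 56.4
```

```bash
python3 - <<'E'
from h import *
snap('top','top11')
im=cv2.imread('pics/top11.png')
a=cv2.resize(im[185:385,55:220],None,fx=2.4,fy=2.4); b=cv2.resize(im[180:380,425:590],None,fx=2.4,fy=2.4)
cv2.imwrite('pics/t11c.png',np.hstack([a,b]))
print(sense()['joint_vel'])
E
```

```text
[-0.00349334 -0.00478516  0.00310588 -0.00453435  0.00166284 -0.0003927
  0.0034525 ]
```

View pics/t11c.png

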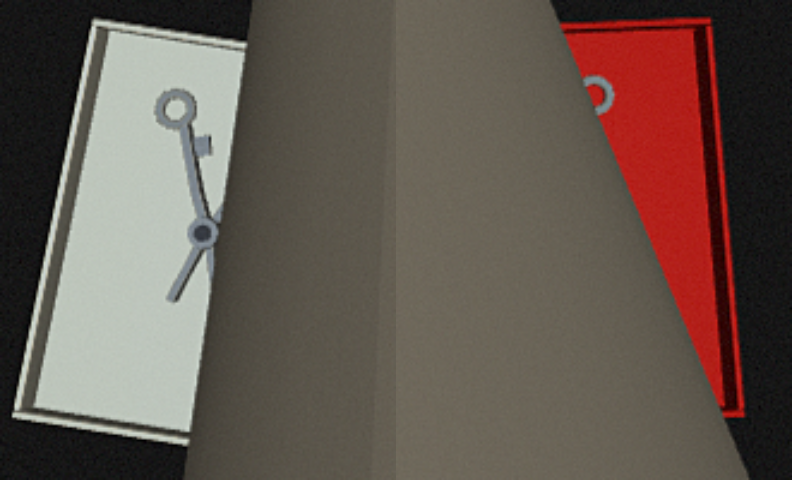

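The arm link hides part of both trays from the top, so I'll check heights with side depth and an enlarged crop.

```bash
python3 - <<'E'
from h import *
im,d=snap('side','side11')
a=cv2.resize(im[280:430,150:360,::-1],None,fx=3.7,fy=2.0*1.85,interpolation=cv2.INTER_CUBIC)
cv2.imwrite('pics/s11a.png',a)
cv2.imwrite('pics/s11b.png',cv2.resize(im[160:240,320:470,::-1],None,fx=5,fy=5,interpolation=cv2.INTER_CUBIC))
for nm,u,v in(('openhub',256,344),('tip',283,354),('tip2',269,364),('floor',290,380),('shuthub',394,198),('tip',413,204),('floor',420,190)): print(nm,dep('side',u,v,d).round(1))
E
```

```text
openhub [501.4 308.   21.1]
tip [453.3 297.2  12.7]
tip2 [460.7 329.   12.5]
floor [416.1 334.    3.3]
shuthub [ 511.  -301.8   17.1]
tip [ 461.7 -306.3   12.6]
floor [ 480.  -401.6    2.8]
```

View pics/s11a.png

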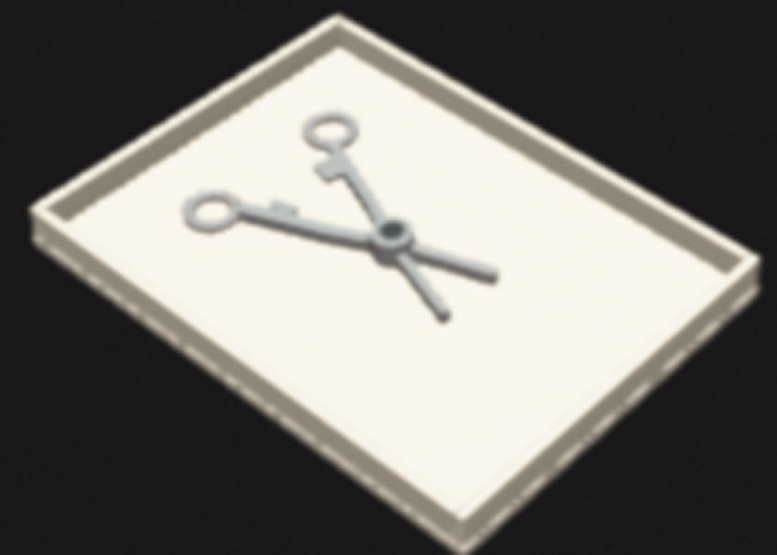

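View pics/s11b.png

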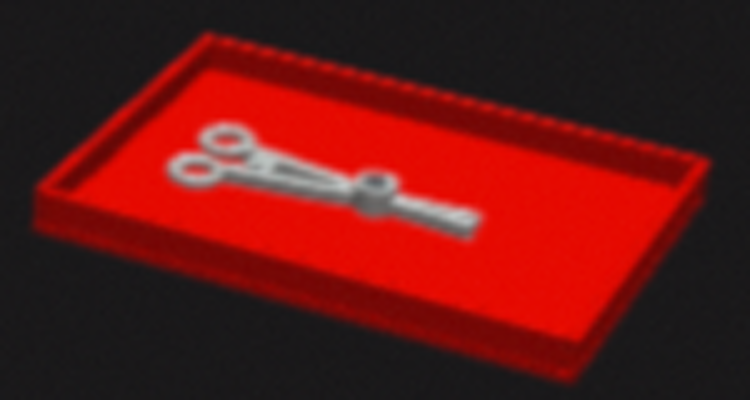

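Both clamps lie flat and central: hub tops read 21 mm (open) and 17 mm (shut), with 20 mm expected, and the tip tops read about 12.6 mm. Their jaw states are unchanged. Handing in.

```bash
python3 -c "
from h import *
print(finish_job())"
```

```text
the job is handed in; nothing more can be done
None
```

I put the shut clamp in the red tray first, then the open clamp in the white tray. I picked each one up across its hinge hub at 25 N and set it down near the tray centre, along the tray's long side. I handed the job in at about 16 s, with the gripper empty, clear of everything and about 200 mm above the bench.

- **Side pictures:** both clamps lie flat and the same way up as before. The jaws look as they were, one shut and one spread in an X, judged by eye rather than measured.
- **Heights:** with side depth, the hub tops read 21 mm (open) and 17 mm (shut) against the 20 mm expected. The jaw tips read about 12.6 mm, the floors about 3 mm (5 mm expected), and the shut hub's low reading is probably from the pixel I picked on it.
- **Incomplete check:** in the last top picture the arm hid most of the red tray and part of the white one, so the final check rests on the side camera.
- **Disagreement:** while I was lining up on the open clamp, the side view put the fingers a few mm ahead of the hub. I shifted the gripper 2.5 mm before closing, and the grasp held level.

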